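# Index the shell thickness gauge to the next shell and hold its lock pin home

## Robot

A 6-joint arm with a two-finger parallel gripper is mounted at the origin on the work surface. World frame = base frame: x ahead of the robot, y to its left, z up, the work surface at z = 0. Lengths are in m, angles in rad, forces in N, time in s.
With the tool pointing down it reaches from about 0.425 to 0.95 m from the base axis. Payload 3.5 kg.
Tool frame: the origin (TCP) lies at the very end of the fingers, on their centre line; the grasp point (between the pads) lies 19 mm behind it; z points along the fingers, y is the line along which they close (so a half turn about z gives the same grasp; the last joint's range is limited). The gripper opens to 85 mm and grips with 20 to 120 N. Pads are 22 mm wide; open, the fingers measure 114 mm over their backs; the gripper's body (76 mm by 85 mm) begins 54 mm behind the grasp point. The pads swing forward as they close: fully open they stand 13 mm farther back than shut.
Start: joints at [1.17, 0.286, 1.577, -0, 1.279, -0.15], TCP at [0.167, 0.654, 0.231] pointing down, gripper open.
Joint ranges: [-2.77, 2.77], [-0.9, 2.22], [0.21, 2.48], [-1.53, 4.67], [0.24, 2.81], [-2.84, 2.84]. Speed limits (rad/s): [2.79, 2.79, 3.14, 3.14, 3.14, 3.14].

## Interface

Orientations are given as a unit quaternion [x, y, z, w].
In Python, from plant import ctrl, optics, sign_off gives the robot as it stands.
- The arm moves only by the shell command python3 -m creep 'ROWS' [FORCE]. ROWS is JSON, a list of rows, each an object of numbers: "x", "y", "z": the shift along the tool's x, y, z in mm; "rx", "ry", "rz": the turn, a rotation vector about the tool's x, y, z in degrees; "grip": the opening, from 0 (shut) to 1 (fully open). In form: [{"x": .., "y": .., "z": .., "rx": .., "ry": .., "rz": .., "grip": ..}, ...]. A call has exactly 10 rows; each row shifts and turns the commanded pose from where the row before left it, along the tool's axes as they then stand; what a row does not reach is not made up. A row lasts 1/12 s, in which the tool goes at most 41.7 mm and 7.16 degrees, less where a joint would pass 70% of its speed; a pose out of reach is approached as far as the arm can. A call with a gripper value outside its range is refused whole. The fingers move at their own pace and stop on an object; FORCE is the grip in N (left out, the last holds). Time passes only in rows, so rows that do not move let the fingers close, or fill a call up. It gives the time, the measured TCP pose, the force, the opening and the grip force at its end, in the units of the state.
- ctrl.get_state(): the state, without advancing time (a new reading comes with each control period).
- optics.read_camera(name): name is "side" or "top" or "wrist"; returns a dict with "color" (420x560x3 uint8, blue, green, red), "K" (3x3 intrinsics, pixels), "R" (3x3) and "t" (3): a world point X has camera coordinates R X + t. Camera axes: x right, y down, z forward; pixel columns grow to the right and rows downward; lengths in m; the calibration is good to about 2 mm. A picture is of the moment at which its call begins. There is no depth.
- sign_off(): hands the job in; it is judged then, once.
The state is a dict: "time": time; "qpos": joint angles; "dq": joint speeds; "joint_efforts": joint torques, N m; "eef_pos": TCP position; "tcp_rot": TCP orientation; "contact_force": force on the tool from outside, world axes, zero at the start; "wrist_torque": the same for the moment, N m; "opening": opening from 0.0 (shut) to 1.0 (fully open); "finger_force": force on a finger pad.
Only numpy, scipy, OpenCV 4.12 (cv2) and the standard library are available. Lean on these libraries where they do the work, as an engineer would, in place of code of your own. Each camera call takes 0.05 s, during which the arm holds its last target. There are 200 camera calls.

## Task

On the shell thickness gauge, first raise the lift lever with the red ball fully so that the gauge tip clears the shell; then pull up the black lock plunger, slide the gauge head along the bar to the next hole, on the side where the neighbouring dish has a shell in it (not the empty dish), and press the pin fully home in that hole. Finish still gripping the plunger knob with the pin home and the lever left up, and do not let go: I will then tighten the clamp screw. Never slide the head with the tip down, and leave the three dishes, the tweezers, the jar and the sorting tray where they are.

Things in the scene. Friction and masses are not known exactly. Their poses are not given: they have to be found in the camera images.
- gauge_stand: Fixed thickness-gauge stand: dark granite base 180 x 420 mm, 25 mm high, with two aluminium posts carrying a level steel bar (30 mm wide, its top at 110 mm) that runs along the stand's y axis. The bar has five 11 mm holes in its top, 50 mm apart, at y = -100, -50, 0, 50, 100 mm. Origin on the table under the middle of the bar; z up; the dial and the row of dishes are on its +x side, which is turned within about 27 degrees of straight away from the robot.
- head (a joint): Sliding of the grey gauge head (carriage 56 x 54 mm, its top at 125 mm, with a 58 mm dial gauge on its +x side, dial top at 132 mm) along the bar, in m, positive towards the stand's +y; free range -0.105 to 0.105. It starts at 0 with its pin in the middle hole. It moves with about 2 N once the pin is out; with the pin in a hole it has about 1.5 mm of play each way.
- lift_lever (a joint): Lift lever over the dial, in rad: 0 = down (level, tip resting on the shell), 0.47 = fully up against its stop. The hinge lies along the stand's x axis, 96 mm from the ball's centre towards the stand's -y and, with the lever down, level with it; the ball rises on that arc (43 mm in all). It takes about 1 N at the ball and stays where it is left. It lifts the gauge spindle by 11 mm in all.
- lever_ball (a point): Centre of the red ball, 16 mm across, at the lever's free end; 138 mm above the table with the lever down. Its axes turn with the lever. Below it and to both sides along the stand's x axis there is free room for fingers (27 mm and more to anything else), so it can be pinched from above along the stand's x axis.
- plunger (a joint): Lift of the lock plunger, in m: 0 = pin fully home, 8 mm deep in the hole; above 0.008 the pin is clear of the bar; stop at 0.011. Pulling up takes 6 to 9 N. A spring pushes it down, but the pin is snug: let go over a hole it stops about 3 mm short of home and must be pressed down with 2 N or so (the stop at 0 is hard); pressed home it stays. Off a hole the pin's round nose rests on the bar at about 0.0075.
- knob_centre (a point): Centre of the black plunger knob, an upright cylinder 24 mm across and 26 mm high on top of the head; with the pin home the centre is 152 mm above the table, 27 mm above the head's top. It lies straight above the pin, on the middle line of the bar.
- plunger_knob: The same knob as a solid (its frame's origin is not on it: at table height under the pin when the pin is home).
- gauge_tip (a point): Ball tip at the lower end of the gauge spindle, 64 mm to the stand's +x side of the bar's middle line; 37 mm above the table when down, 48 mm when fully up.
- next_shell (a point): Centre of the pinkish shell disc (29 mm across, 6 mm thick, its top 37 mm above the table) in the blue dish 50 mm to one side of the dish under the tip, straight under the tip's path; the other side's dish is empty. This is the shell to move to. Dishes are 42 mm across and 6 mm high.
- empty_centre (a point): Centre of the top of the empty blue dish, 50 mm to the other side.
- measured_dish: The blue dish with the shell that is under the tip at the start (origin under its centre). Leave it.
- tweezers: Steel tweezers, 130 mm long, 8 mm wide, lying on the table on the far side of the stand. Leave them.
- sample_jar: Amber jar with white cap, 44 mm across, 55 mm high, origin under its centre. Leave it.
- sorting_tray: White tray 200 x 150 x 25 mm with shell bits, off the stand's -y end, origin under its centre. Leave it.
There are look-alikes about, which are no part of the job. Leave any orange or pink look-alike of the part that bears next_shell alone.

How it is judged:
On the way, in this order (a step that is already met when the one before it is completed fails the run):
1. the lift lever is raised fully, the head still in its first hole (value of joint lift_lever above 0.38 rad and value of joint plunger below 0.004 m), for 0.2 s.
2. the plunger is pulled and its pin clear of the hole (value of joint plunger above 0.0072 m and value of joint lift_lever above 0.36 rad), for 0.1 s.
3. the gauge stands over the next shell with the pin home (value of joint plunger below 0.0018 m and horizontal distance between gauge_tip and next_shell below 0.007 m), for 0.2 s.
At the end, for the whole second after the job is handed in: At rest over the next shell (tip within 7 mm of its centre from above), pin home (plunger within 1.8 mm of its stop), lever still up (above 0.36 rad), fingers still gripping the knob (over 3 N, grasp point within 24 mm of its centre) through the last second (all of step 3 and contact force between the fingers and plunger_knob above 3 N and distance between the grasp point and knob_centre below 0.024 m and value of joint lift_lever above 0.36 rad and velocity of joint head between -0.01 and 0.01 m/s); the arm keeps its last pose, push and grip.
It fails at once if the head slid out of its place with the gauge tip down (value of joint lift_lever below 0.3 rad and (value of joint head above 0.006 m or value of joint head below -0.006 m)).
It fails at once if a dish was shifted (distance of any of next_shell, empty_centre, measured_dish from where it was at the start of the episode above 0.006 m).
It fails at once if the tweezers, jar or tray were disturbed (distance of any of tweezers, sample_jar, sorting_tray from where it was at the start of the episode above 0.015 m).
It also fails if it takes over 45 s, if anything falls off the work surface, if the arm or the gripper's body presses on something with over 40 N, if the wrist force passes 120 N, or if a joint passes its speed limit or range.

## Working session

There is one attempt and no reset: what is moved stays moved. The work goes in short steps, Python scripts to look and compute and a shell command to move; the robot and the scene stay as the last step left them, time stands still between calls to the robot, and variables do not carry over. Pictures are saved under pics/ and viewed, at most 10 in all, crops included, and the job is handed in when it is done.

```bash
mkdir -p pics; ls; python3 - <<'E'
from plant import ctrl, optics
import cv2,pickle
s=ctrl.get_state(); print(s)
d={}
for n in("top","side"):
    c=optics.read_camera(n); d[n]=c; cv2.imwrite(f"pics/{n}0.png",c["color"])
    print(n,c["K"].tolist(),c["R"].tolist(),c["t"].tolist())
pickle.dump(d,open("cams.pkl","wb"))
E
```

```text
pics
{'time': 0.0, 'qpos': array([ 1.17001373e+00,  2.87175408e-01,  1.57817532e+00,  1.12244894e-05,
        1.27862197e+00, -1.49971615e-01]), 'dq': array([ 0.00139294, -0.00010731,  0.00160739, -0.00125   , -0.00064818,
       -0.00016402]), 'joint_efforts': array([-1.02030037e-03, -4.05976152e+01, -2.92627949e+01, -2.10026578e-04,
        5.83627334e-03, -4.63519569e-06]), 'eef_pos': array([0.16721723, 0.65327718, 0.2299416 ]), 'tcp_rot': array([ 1.25078573e-01,  9.92146126e-01, -1.14372734e-03, -3.28749593e-04]), 'contact_force': array([ 0.19913378, -0.33731732, -0.45493556]), 'wrist_torque': array([-0.00984386, -0.02840179,  0.00616085]), 'finger_force': 0.0, 'opening': 0.9998299701593303}
top [[475.8359728243007, 0.0, 273.8228636878454], [0.0, 475.8359728243007, 214.6272271549737], [0.0, 0.0, 1.0]] [[0.002116884048827843, -0.9999901108113026, -0.0039111483636788775], [-0.9943023032285934, -0.0016879747981236402, -0.10658367856006723], [0.10657602261408826, 0.004114489115283854, -0.9942960436324192]] [-0.055831723846284605, 0.646580416936528, 1.0946315342401214]
side [[432.61540753066646, 0.0, 275.9671440232896], [0.0, 432.61540753066646, 214.06067237061248], [0.0, 0.0, 1.0]] [[-0.9586393420162371, -0.2840728182097907, -0.01769875399633776], [-0.17552767864462004, 0.6390000501690996, -0.7489118572392343], [0.22405500656826807, -0.7148297488480984, -0.6624332299888478]] [0.5772411493884615, 0.2367067479367953, 0.8095537603743572]
```

View pics/top0.png

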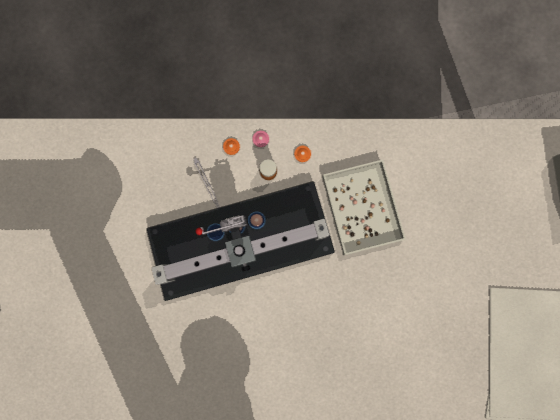

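View pics/side0.png

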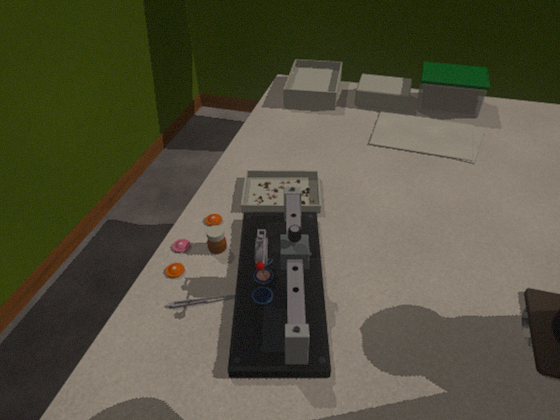

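```bash
python3 - <<'E'
import pickle,cv2
d=pickle.load(open("cams.pkl","rb"))
a=cv2.resize(d["top"]["color"][180:300,145:335],None,fx=4,fy=4,interpolation=cv2.INTER_CUBIC)
cv2.imwrite("pics/topc.png",a)
b=cv2.resize(d["side"]["color"][185:375,225:335],None,fx=3.15,fy=3.15,interpolation=cv2.INTER_CUBIC)
cv2.imwrite("pics/sidec.png",b)
E
```

```text
(no output)
```

View pics/topc.png

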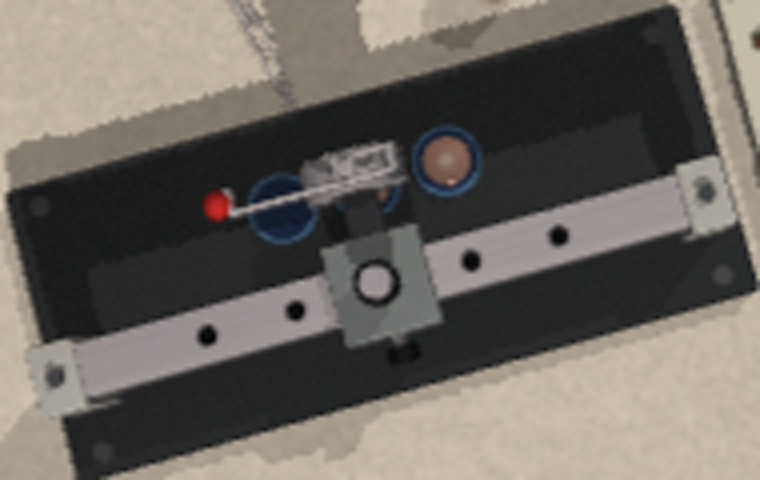

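View pics/sidec.png

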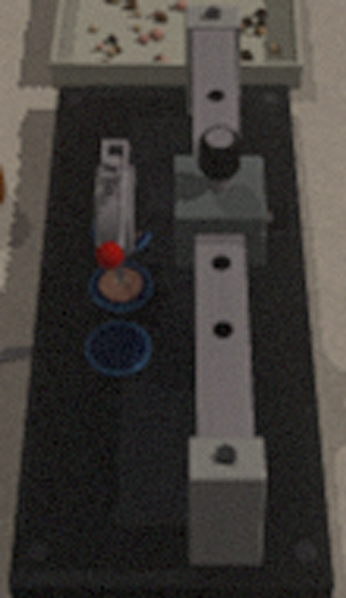

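```bash
cat >h.py <<'E'
import pickle,numpy as np
d=pickle.load(open("cams.pkl","rb"))
def onz(n,u,v,z):
    c=d[n]; r=c["R"].T@np.linalg.inv(c["K"])@[u,v,1]; o=-c["R"].T@c["t"]
    return o+r*(z-o[2])/r[2]
T=lambda u,v,z: onz("top",145+(u+.5)/4-.5,180+(v+.5)/4-.5,z)
S=lambda u,v,z: onz("side",225+(u+.5)/3.15-.5,185+(v+.5)/3.15-.5,z)
E
python3 - <<'E'
from h import *
np.set_printoptions(precision=4,suppress=True)
ys=np.array([.1,.05,-.05,-.1]); P=np.array([T(*p,.11)[:2] for p in[(207,336),(296,311),(472,261),(558,236)]])
A=np.polyfit(ys,P,1); print("dir,origin",A,"yaw",np.arctan2(-A[0,0],A[0,1]))
print("hole resid",P-np.outer(ys,A[0])-A[1])
for y,p in((.05,(221,262)),(.1,(223,330)),(-.1,(216,95))): print("side hole",S(*p,.11)[:2]-A[1]-y*A[0])
yw=np.arctan2(-A[0,0],A[0,1]); R=np.array([[np.cos(yw),-np.sin(yw)],[np.sin(yw),np.cos(yw)]])
for n,q in dict(ballT=T(216,207,.138),ballS=S(110,254,.138),knobT=T(377,283,.165),knobS=S(218,140,.165),shellT=T(446,159,.037),emptyT=T(283,208,.031)).items(): print(n,q[:2],"stand",R.T@(q[:2]-A[1]))
E
```

```text
dir,origin [[-0.2757  0.9616]
 [ 0.5579  0.0181]] yaw 0.27923982926079904
hole resid [[ 0.      0.0003]
 [-0.     -0.0002]
 [-0.     -0.0004]
 [ 0.      0.0004]]
side hole [-0.0004 -0.0004]
side hole [-0.0006  0.0006]
side hole [-0.0006 -0.0002]
ballT [0.5991 0.1064] stand [0.064  0.0735]
ballS [0.6005 0.1009] stand [0.0638 0.0679]
knobT [0.5578 0.0174] stand [-0.0003 -0.0006]
knobS [0.5581 0.0204] stand [0.0008 0.0022]
shellT [ 0.635  -0.0128] stand [ 0.0656 -0.0509]
emptyT [0.6063 0.084 ] stand [0.0647 0.05  ]
```

```bash
cat >>h.py <<'E'
YW=.2792;RS=np.array([[np.cos(YW),-np.sin(YW),0],[np.sin(YW),np.cos(YW),0],[0,0,1]]);O=np.array([.5578,.0185,0])
def rem(g):  # g: grasp point target in stand frame, m -> remaining tool shift mm, turn deg
    from plant import ctrl
    from scipy.spatial.transform import Rotation as Ro
    s=ctrl.get_state(); R=Ro.from_quat(s["tcp_rot"]).as_matrix()
    tgt=O+RS@np.array(g)-[0,0,.019]
    Rt=np.column_stack([RS[:,1],RS[:,0],[0,0,-1]])
    print("shift mm",np.round(R.T@(tgt-s["eef_pos"])*1e3,1),"turn",np.round(Ro.from_matrix(R.T@Rt).as_rotvec(degrees=True),2),
     "grasp pt stand mm",np.round(RS.T@(s["eef_pos"]+[0,0,.019]-O)*1e3,1),"t",round(s["time"],2),"F",np.round(s["contact_force"],1),"open",round(s["opening"],3),"ff",np.round(s["finger_force"],1))
E
python3 -m creep '[{"rz":5.96,"grip":0.5},{"rz":5.96,"grip":0.5},{"rz":5.96,"grip":0.5},{"rz":5.96,"grip":0.5},{"rz":5.96,"grip":0.5},{"rz":5.96,"grip":0.5},{"rz":5.96,"grip":0.5},{"rz":5.96,"grip":0.5},{"rz":5.96,"grip":0.5},{"rz":5.96,"grip":0.5}]' 25
python3 -c "from h import *;rem([.064,.0705,.138])"
```

```text
shift mm [-555.5 -424.6  111.8] turn [-1.200e-01  5.000e-02  5.963e+01] grasp pt stand mm [-200.5  717.9  249.1] t 0.1 F [ 0.1 -0.4 -0.1] open 0.999 ff 0.0$[0]: bad value
```

```bash

python3 -m creep '[{"x":0,"y":0,"z":0,"rx":0,"ry":0,"rz":5.96,"grip":0.5},{"x":0,"y":0,"z":0,"rx":0,"ry":0,"rz":5.96,"grip":0.5},{"x":0,"y":0,"z":0,"rx":0,"ry":0,"rz":5.96,"grip":0.5},{"x":0,"y":0,"z":0,"rx":0,"ry":0,"rz":5.96,"grip":0.5},{"x":0,"y":0,"z":0,"rx":0,"ry":0,"rz":5.96,"grip":0.5},{"x":0,"y":0,"z":0,"rx":0,"ry":0,"rz":5.96,"grip":0.5},{"x":0,"y":0,"z":0,"rx":0,"ry":0,"rz":5.96,"grip":0.5},{"x":0,"y":0,"z":0,"rx":0,"ry":0,"rz":5.96,"grip":0.5},{"x":0,"y":0,"z":0,"rx":0,"ry":0,"rz":5.96,"grip":0.5},{"x":0,"y":0,"z":0,"rx":0,"ry":0,"rz":5.96,"grip":0.5}]' 25
python3 -c "from h import *;rem([.064,.0705,.138])"
```

```text
time: 0.93
eef_pos: [0.1673, 0.6535, 0.2305]
tcp_rot: [0.604, 0.797, -0.001, 0.0]
contact_force: [0.2, 0.5, -0.9]
opening: 0.498
finger_force: 0.0
shift mm [-646.2  267.4  112. ] turn [-0.05  0.06 -0.26] grasp pt stand mm [-200.3  718.   249.5] t 0.93 F [ 0.2  0.5 -0.9] open 0.498 ff 0.0
```

```bash

for i in 1 2; do python3 -m creep '[{"x":-32.3,"y":13.3,"z":0,"rx":0,"ry":0,"rz":0,"grip":0.5},{"x":-32.3,"y":13.3,"z":0,"rx":0,"ry":0,"rz":0,"grip":0.5},{"x":-32.3,"y":13.3,"z":0,"rx":0,"ry":0,"rz":0,"grip":0.5},{"x":-32.3,"y":13.3,"z":0,"rx":0,"ry":0,"rz":0,"grip":0.5},{"x":-32.3,"y":13.3,"z":0,"rx":0,"ry":0,"rz":0,"grip":0.5},{"x":-32.3,"y":13.3,"z":0,"rx":0,"ry":0,"rz":0,"grip":0.5},{"x":-32.3,"y":13.3,"z":0,"rx":0,"ry":0,"rz":0,"grip":0.5},{"x":-32.3,"y":13.3,"z":0,"rx":0,"ry":0,"rz":0,"grip":0.5},{"x":-32.3,"y":13.3,"z":0,"rx":0,"ry":0,"rz":0,"grip":0.5},{"x":-32.3,"y":13.3,"z":0,"rx":0,"ry":0,"rz":0,"grip":0.5}]'; done
python3 -c "from h import *;rem([.064,.0705,.138])
from plant import optics
import cv2
c=optics.read_camera('wrist');cv2.imwrite('pics/w1.png',c['color'])
p=c['K']@(c['R']@(O+RS@np.array([.064,.0705,.138]))+c['t']);print(p/p[2])"
```

```text
time: 1.77
eef_pos: [0.385, 0.3785, 0.2309]
tcp_rot: [0.602, 0.799, -0.0, -0.0]
contact_force: [0.4, 1.5, 0.2]
opening: 0.499
finger_force: 0.0
time: 2.6
eef_pos: [0.602, 0.1049, 0.2307]
tcp_rot: [0.602, 0.799, -0.0, -0.0]
contact_force: [-0.0, 1.0, 0.1]
opening: 0.505
finger_force: 0.0
shift mm [ -0.4  -2.2 111.7] turn [-0.06 -0.02  0.02] grasp pt stand mm [ 66.3  70.8 249.7] t 2.6 F [-0.   1.   0.1] open 0.505 ff 0.0
[280.71958692 212.32499195   1.        ]
```

View pics/w1.png

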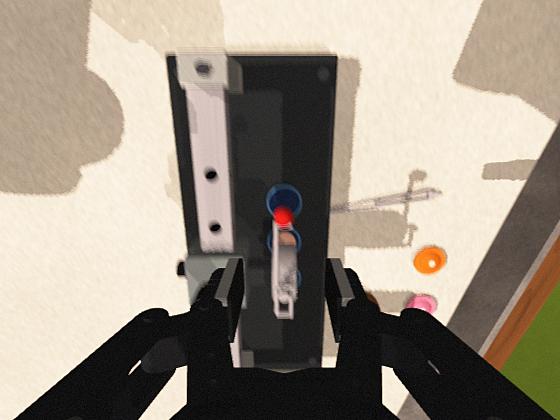

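```bash

python3 -m creep '[{"x":-0.1,"y":-0.2,"z":13.9,"rx":0,"ry":0,"rz":0,"grip":0.5},{"x":-0.1,"y":-0.2,"z":13.9,"rx":0,"ry":0,"rz":0,"grip":0.5},{"x":-0.1,"y":-0.2,"z":13.9,"rx":0,"ry":0,"rz":0,"grip":0.5},{"x":-0.1,"y":-0.2,"z":13.9,"rx":0,"ry":0,"rz":0,"grip":0.5},{"x":-0.1,"y":-0.2,"z":13.9,"rx":0,"ry":0,"rz":0,"grip":0.5},{"x":-0.1,"y":-0.2,"z":13.9,"rx":0,"ry":0,"rz":0,"grip":0.5},{"x":-0.1,"y":-0.2,"z":13.9,"rx":0,"ry":0,"rz":0,"grip":0.5},{"x":-0.1,"y":-0.2,"z":13.9,"rx":0,"ry":0,"rz":0,"grip":0.5},{"x":0,"y":0,"z":0,"rx":0,"ry":0,"rz":0,"grip":0.5},{"x":0,"y":0,"z":0,"rx":0,"ry":0,"rz":0,"grip":0.5}]' 25 >/dev/null
python3 -c "from h import *;rem([.064,.0700,.138])"
python3 -m creep '[{"x":0,"y":0,"z":0,"rx":0,"ry":0,"rz":0,"grip":0},{"x":0,"y":0,"z":0,"rx":0,"ry":0,"rz":0,"grip":0},{"x":0,"y":0,"z":0,"rx":0,"ry":0,"rz":0,"grip":0},{"x":0,"y":0,"z":0,"rx":0,"ry":0,"rz":0,"grip":0},{"x":0,"y":0,"z":0,"rx":0,"ry":0,"rz":0,"grip":0},{"x":0,"y":0,"z":0,"rx":0,"ry":0,"rz":0,"grip":0},{"x":0,"y":0,"z":0,"rx":0,"ry":0,"rz":0,"grip":0},{"x":0,"y":0,"z":0,"rx":0,"ry":0,"rz":0,"grip":0},{"x":0,"y":0,"z":0,"rx":0,"ry":0,"rz":0,"grip":0},{"x":0,"y":0,"z":0,"rx":0,"ry":0,"rz":0,"grip":0}]' 25
python3 -c "from h import *;rem([.064,.0700,.138])"
```

```text
shift mm [-2.  -0.  -0.2] turn [-0.13 -0.04  0.04] grasp pt stand mm [ 64.   72.  137.8] t 3.48 F [-0.7 -0.3  0.8] open 0.5 ff 0.0
time: 4.32
eef_pos: [0.6002, 0.1051, 0.1201]
tcp_rot: [0.602, 0.799, -0.0, 0.0]
contact_force: [-2.1, -1.3, 1.6]
opening: 0.167
finger_force: 24.3
shift mm [-1.6 -0.6  1.1] turn [-0.02  0.01  0.03] grasp pt stand mm [ 64.6  71.6 139.1] t 4.32 F [-2.1 -1.3  1.6] open 0.167 ff 24.3
```

```bash

python3 -m creep '[{"x":-0.1,"y":0,"z":-4.5,"rx":0,"ry":0,"rz":0,"grip":0},{"x":-0.3,"y":0,"z":-4.5,"rx":0,"ry":0,"rz":0,"grip":0},{"x":-0.5,"y":0,"z":-4.5,"rx":0,"ry":0,"rz":0,"grip":0},{"x":-0.7,"y":0,"z":-4.5,"rx":0,"ry":0,"rz":0,"grip":0},{"x":-0.9,"y":0,"z":-4.4,"rx":0,"ry":0,"rz":0,"grip":0},{"x":-1.2,"y":0,"z":-4.4,"rx":0,"ry":0,"rz":0,"grip":0},{"x":-1.4,"y":0,"z":-4.3,"rx":0,"ry":0,"rz":0,"grip":0},{"x":-1.6,"y":0,"z":-4.2,"rx":0,"ry":0,"rz":0,"grip":0},{"x":-1.8,"y":0,"z":-4.1,"rx":0,"ry":0,"rz":0,"grip":0},{"x":-1.9,"y":0,"z":-4.0,"rx":0,"ry":0,"rz":0,"grip":0}]' 25
python3 -c "from h import *;rem([.064,.0600,.181])
from plant import optics
import cv2
c=optics.read_camera('side');cv2.imwrite('pics/s2.png',cv2.resize(c['color'][180:320,200:360],None,fx=4,fy=4))
for z,y in((.138,.07),(.181,.06)):
  p=c['K']@(c['R']@(O+RS@np.array([.064,y,z]))+c['t']);p=p/p[2];print((p[0]-200)*4,(p[1]-180)*4)"
```

```text
time: 5.15
eef_pos: [0.6023, 0.0957, 0.1623]
tcp_rot: [0.602, 0.799, 0.0, -0.001]
contact_force: [3.7, 2.3, -18.7]
opening: 0.169
finger_force: 24.5
shift mm [-2.  -0.1  0.3] turn [-0.08 -0.13  0.01] grasp pt stand mm [ 64.1  62.  181.3] t 5.15 F [  3.7   2.3 -18.7] open 0.169 ff 24.5
237.65216662545185 345.42551864656343
234.28189789983367 262.5362473779388
```

View pics/s2.png

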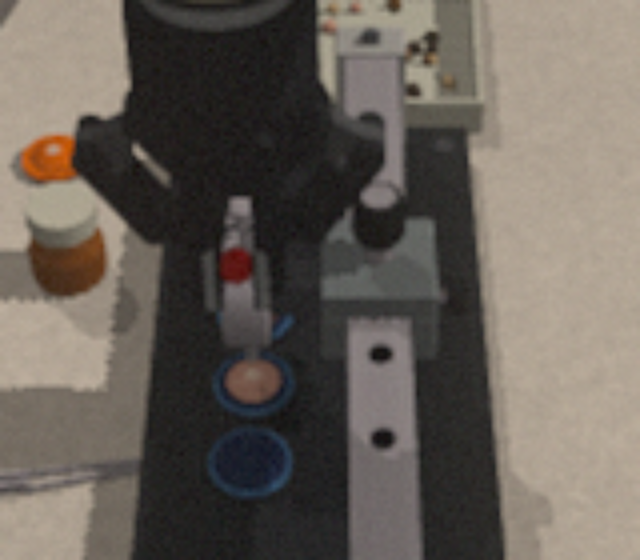

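```bash

python3 -m creep '[{"x":0,"y":0,"z":0.5,"rx":0,"ry":0,"rz":0,"grip":0},{"x":0,"y":0,"z":0,"rx":0,"ry":0,"rz":0,"grip":0.5},{"x":0,"y":0,"z":0,"rx":0,"ry":0,"rz":0,"grip":0.5},{"x":0,"y":0,"z":0,"rx":0,"ry":0,"rz":0,"grip":0.5},{"x":0,"y":0,"z":0,"rx":0,"ry":0,"rz":0,"grip":0.5},{"x":0,"y":0,"z":-5,"rx":0,"ry":0,"rz":0,"grip":0.5},{"x":0,"y":0,"z":-13,"rx":0,"ry":0,"rz":0,"grip":0.5},{"x":0,"y":0,"z":-16,"rx":0,"ry":0,"rz":0,"grip":0.5},{"x":0,"y":0,"z":-16,"rx":0,"ry":0,"rz":0,"grip":0.5},{"x":0,"y":0,"z":-16,"rx":0,"ry":0,"rz":0,"grip":0.5}]' 25
python3 -c "from h import *;rem([0,0,.152])"
```

```text
time: 6.03
eef_pos: [0.6034, 0.0952, 0.2314]
tcp_rot: [0.602, 0.799, 0.0, 0.001]
contact_force: [0.8, 0.2, -0.5]
opening: 0.503
finger_force: 0.0
shift mm [-61.1 -65.2  98.4] turn [0.09 0.04 0.04] grasp pt stand mm [ 65.   61.2 250.4] t 6.03 F [ 0.8  0.2 -0.5] open 0.503 ff 0.0
```

```bash

python3 -m creep '[{"x":-10,"y":-11,"z":0,"rx":0,"ry":0,"rz":0,"grip":0.5},{"x":-11,"y":-12,"z":0,"rx":0,"ry":0,"rz":0,"grip":0.5},{"x":-11,"y":-12,"z":0,"rx":0,"ry":0,"rz":0,"grip":0.5},{"x":-11,"y":-12,"z":0,"rx":0,"ry":0,"rz":0,"grip":0.5},{"x":-10,"y":-11,"z":0,"rx":0,"ry":0,"rz":0,"grip":0.5},{"x":-8,"y":-7,"z":0,"rx":0,"ry":0,"rz":0,"grip":0.5},{"x":0,"y":0,"z":8,"rx":0,"ry":0,"rz":0,"grip":0.5},{"x":0,"y":0,"z":8,"rx":0,"ry":0,"rz":0,"grip":0.5},{"x":0,"y":0,"z":8,"rx":0,"ry":0,"rz":0,"grip":0.5},{"x":0,"y":0,"z":0,"rx":0,"ry":0,"rz":0,"grip":0.5}]' 60 >/dev/null
python3 -c "from h import *;rem([0,0,.152])
from plant import optics
import cv2
c=optics.read_camera('wrist');cv2.imwrite('pics/w2.png',c['color'])
for q in((0,0,.165),(0.012,0,.165),(.064,.06,.181),(0,.05,.11)):
  p=c['K']@(c['R']@(O+RS@np.array(q))+c['t']);print(q,p/p[2])"
```

```text
shift mm [-1.3  1.7 68.8] turn [-0.25 -0.13  0.06] grasp pt stand mm [ -1.4   1.2 220.9] t 6.87 F [ 0.3 -0.  -0.1] open 0.497 ff 0.0
(0, 0, 0.165) [285.69311308 241.69764239   1.        ]
(0.012, 0, 0.165) [304.29946836 241.75406364   1.        ]
(0.064, 0.06, 0.181) [406.40544758 151.12396201   1.        ]
(0, 0.05, 0.11) [285.86515752 152.04356947   1.        ]
```

View pics/w2.png

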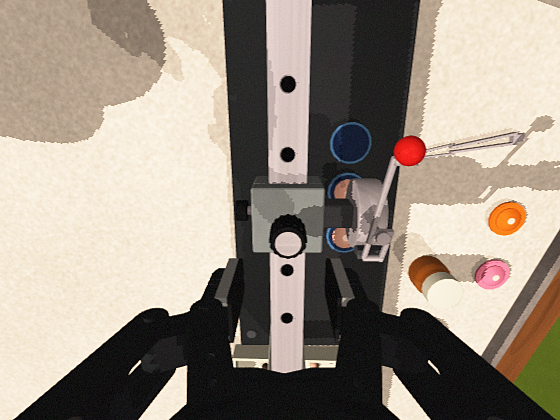

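```bash

python3 -m creep '[{"x":-1,"y":2,"z":5,"rx":0,"ry":0,"rz":0,"grip":0.5},{"x":0,"y":0,"z":9,"rx":0,"ry":0,"rz":0,"grip":0.5},{"x":0,"y":0,"z":11,"rx":0,"ry":0,"rz":0,"grip":0.5},{"x":0,"y":0,"z":11,"rx":0,"ry":0,"rz":0,"grip":0.5},{"x":0,"y":0,"z":11,"rx":0,"ry":0,"rz":0,"grip":0.5},{"x":0,"y":0,"z":11,"rx":0,"ry":0,"rz":0,"grip":0.5},{"x":0,"y":0,"z":8,"rx":0,"ry":0,"rz":0,"grip":0.5},{"x":0,"y":0,"z":3,"rx":0,"ry":0,"rz":0,"grip":0.5},{"x":0,"y":0,"z":0,"rx":0,"ry":0,"rz":0,"grip":0.5},{"x":0,"y":0,"z":0,"rx":0,"ry":0,"rz":0,"grip":0.5}]' 60 >/dev/null
python3 -c "from h import *;rem([0,0,.152])"
python3 -m creep '[{"x":0,"y":0,"z":0,"rx":0,"ry":0,"rz":0,"grip":0},{"x":0,"y":0,"z":0,"rx":0,"ry":0,"rz":0,"grip":0},{"x":0,"y":0,"z":0,"rx":0,"ry":0,"rz":0,"grip":0},{"x":0,"y":0,"z":0,"rx":0,"ry":0,"rz":0,"grip":0},{"x":0,"y":0,"z":0,"rx":0,"ry":0,"rz":0,"grip":0},{"x":0,"y":0,"z":0,"rx":0,"ry":0,"rz":0,"grip":0},{"x":0,"y":0,"z":0,"rx":0,"ry":0,"rz":0,"grip":0},{"x":0,"y":0,"z":0,"rx":0,"ry":0,"rz":0,"grip":0},{"x":0,"y":0,"z":0,"rx":0,"ry":0,"rz":0,"grip":0},{"x":0,"y":0,"z":0,"rx":0,"ry":0,"rz":0,"grip":0}]' 60 >/dev/null
python3 -c "from h import *;rem([0,0,.152])"
```

```text
shift mm [ 0.8 -1.8  3.1] turn [0.01 0.   0.03] grasp pt stand mm [  1.8  -0.8 155.1] t 7.75 F [ 0.3  0.1 -0.3] open 0.499 ff 0.0
shift mm [ 1.  -0.9  4.2] turn [-0.14  0.03  0.06] grasp pt stand mm [  0.9  -1.  156.2] t 8.58 F [-4.8 -1.1  4.2] open 0.259 ff 58.7
```

```bash

python3 -m creep '[{"x":0,"y":0,"z":-1.5,"rx":0,"ry":0,"rz":0,"grip":0},{"x":0,"y":0,"z":-1.5,"rx":0,"ry":0,"rz":0,"grip":0},{"x":0,"y":0,"z":-1.5,"rx":0,"ry":0,"rz":0,"grip":0},{"x":0,"y":0,"z":-1.5,"rx":0,"ry":0,"rz":0,"grip":0},{"x":0,"y":0,"z":-1.5,"rx":0,"ry":0,"rz":0,"grip":0},{"x":0,"y":0,"z":-1.5,"rx":0,"ry":0,"rz":0,"grip":0},{"x":0,"y":0,"z":-1.5,"rx":0,"ry":0,"rz":0,"grip":0},{"x":0,"y":0,"z":0,"rx":0,"ry":0,"rz":0,"grip":0},{"x":0,"y":0,"z":0,"rx":0,"ry":0,"rz":0,"grip":0},{"x":0,"y":0,"z":0,"rx":0,"ry":0,"rz":0,"grip":0}]' 60 >/dev/null
python3 -c "from h import *;rem([0,0,.152])"
```

```text
shift mm [ 0.5 -0.9 13.1] turn [-0.13 -0.03  0.04] grasp pt stand mm [  1.   -0.5 165.1] t 9.42 F [-3.5 -2.6 -6.7] open 0.26 ff 59.1
```

```bash

python3 -m creep '[{"x":0,"y":0,"z":-0.6,"rx":0,"ry":0,"rz":0,"grip":0},{"x":0,"y":0,"z":0,"rx":0,"ry":0,"rz":0,"grip":0},{"x":-1,"y":0,"z":0,"rx":0,"ry":0,"rz":0,"grip":0},{"x":-1,"y":0,"z":0,"rx":0,"ry":0,"rz":0,"grip":0},{"x":-2,"y":0,"z":0,"rx":0,"ry":0,"rz":0,"grip":0},{"x":-2,"y":0,"z":0,"rx":0,"ry":0,"rz":0,"grip":0},{"x":-2,"y":0,"z":0,"rx":0,"ry":0,"rz":0,"grip":0},{"x":-2,"y":0,"z":0,"rx":0,"ry":0,"rz":0,"grip":0},{"x":0,"y":0,"z":0,"rx":0,"ry":0,"rz":0,"grip":0},{"x":0,"y":0,"z":0,"rx":0,"ry":0,"rz":0,"grip":0}]' 60 >/dev/null
python3 -c "from h import *;rem([0,-.05,.152])"
```

```text
shift mm [-40.   -0.9  13.5] turn [-0.14 -0.11  0.03] grasp pt stand mm [  1.  -10.  165.6] t 10.25 F [-5.1 -1.3 -7.3] open 0.262 ff 59.0
```

```bash

python3 -m creep '[{"x":-4,"y":0,"z":0,"rx":0,"ry":0,"rz":0,"grip":0},{"x":-6,"y":0,"z":0,"rx":0,"ry":0,"rz":0,"grip":0},{"x":-6,"y":0,"z":0,"rx":0,"ry":0,"rz":0,"grip":0},{"x":-6,"y":0,"z":0,"rx":0,"ry":0,"rz":0,"grip":0},{"x":-6,"y":0,"z":0,"rx":0,"ry":0,"rz":0,"grip":0},{"x":-6,"y":0,"z":0,"rx":0,"ry":0,"rz":0,"grip":0},{"x":-4,"y":0,"z":0,"rx":0,"ry":0,"rz":0,"grip":0},{"x":-2,"y":0,"z":0,"rx":0,"ry":0,"rz":0,"grip":0},{"x":0,"y":0,"z":0,"rx":0,"ry":0,"rz":0,"grip":0},{"x":0,"y":0,"z":0,"rx":0,"ry":0,"rz":0,"grip":0}]' 60 >/dev/null
python3 -c "from h import *;rem([0,-.05,.152])"
```

```text
shift mm [ 0.4 -0.9 13.6] turn [-0.14 -0.07  0.03] grasp pt stand mm [  0.9 -50.4 165.6] t 11.08 F [-5.  -2.5 -6.5] open 0.263 ff 59.1
```

```bash

python3 -m creep '[{"x":0,"y":0,"z":1,"rx":0,"ry":0,"rz":0,"grip":0},{"x":0,"y":0,"z":1,"rx":0,"ry":0,"rz":0,"grip":0},{"x":0,"y":0,"z":1,"rx":0,"ry":0,"rz":0,"grip":0},{"x":0,"y":0,"z":1,"rx":0,"ry":0,"rz":0,"grip":0},{"x":0,"y":0,"z":1,"rx":0,"ry":0,"rz":0,"grip":0},{"x":0,"y":0,"z":1,"rx":0,"ry":0,"rz":0,"grip":0},{"x":0,"y":0,"z":1,"rx":0,"ry":0,"rz":0,"grip":0},{"x":0,"y":0,"z":1,"rx":0,"ry":0,"rz":0,"grip":0},{"x":0,"y":0,"z":0,"rx":0,"ry":0,"rz":0,"grip":0},{"x":0,"y":0,"z":0,"rx":0,"ry":0,"rz":0,"grip":0}]' 60 >/dev/null
python3 -c "from h import *;rem([0,-.05,.152])"
```

```text
shift mm [ 0.5 -1.   7.3] turn [-0.15 -0.05  0.05] grasp pt stand mm [  1.1 -50.5 159.3] t 11.92 F [-8.9 -1.2 -2.6] open 0.261 ff 59.5
```

```bash

python3 -m creep '[{"x":0,"y":0,"z":0.6,"rx":0,"ry":0,"rz":0,"grip":0},{"x":0,"y":0,"z":0.6,"rx":0,"ry":0,"rz":0,"grip":0},{"x":0,"y":0,"z":0.6,"rx":0,"ry":0,"rz":0,"grip":0},{"x":0,"y":0,"z":0.6,"rx":0,"ry":0,"rz":0,"grip":0},{"x":0,"y":0,"z":0.6,"rx":0,"ry":0,"rz":0,"grip":0},{"x":0,"y":0,"z":0.6,"rx":0,"ry":0,"rz":0,"grip":0},{"x":0,"y":0,"z":0,"rx":0,"ry":0,"rz":0,"grip":0},{"x":0,"y":0,"z":0,"rx":0,"ry":0,"rz":0,"grip":0},{"x":0,"y":0,"z":0,"rx":0,"ry":0,"rz":0,"grip":0},{"x":0,"y":0,"z":0,"rx":0,"ry":0,"rz":0,"grip":0}]' 60 >/dev/null
python3 -c "from h import *;rem([0,-.05,.152])"
```

```text
shift mm [ 0.5 -1.1  4.3] turn [-0.16 -0.05  0.05] grasp pt stand mm [  1.1 -50.5 156.3] t 12.75 F [-9.5 -2.   1. ] open 0.26 ff 59.8
```

```bash

python3 -m creep '[{"x":0,"y":0,"z":0.5,"rx":0,"ry":0,"rz":0,"grip":0},{"x":0,"y":0,"z":0.5,"rx":0,"ry":0,"rz":0,"grip":0},{"x":0,"y":0,"z":0.5,"rx":0,"ry":0,"rz":0,"grip":0},{"x":0,"y":0,"z":0.5,"rx":0,"ry":0,"rz":0,"grip":0},{"x":0,"y":0,"z":0,"rx":0,"ry":0,"rz":0,"grip":0},{"x":0,"y":0,"z":0,"rx":0,"ry":0,"rz":0,"grip":0},{"x":0,"y":0,"z":0,"rx":0,"ry":0,"rz":0,"grip":0},{"x":0,"y":0,"z":0,"rx":0,"ry":0,"rz":0,"grip":0},{"x":0,"y":0,"z":0,"rx":0,"ry":0,"rz":0,"grip":0},{"x":0,"y":0,"z":0,"rx":0,"ry":0,"rz":0,"grip":0}]' 60 >/dev/null
python3 -c "from h import *;rem([0,-.05,.152])
from plant import optics
import cv2
c=optics.read_camera('side');cv2.imwrite('pics/s3.png',cv2.resize(c['color'][160:330,200:360],None,fx=3.5,fy=3.5,interpolation=cv2.INTER_CUBIC))"
```

```text
shift mm [ 1.1 -1.2  4.2] turn [-0.17  0.02  0.07] grasp pt stand mm [  1.2 -51.1 156.2] t 13.58 F [-12.9  -2.4   8.5] open 0.257 ff 60.5
```

View pics/s3.png

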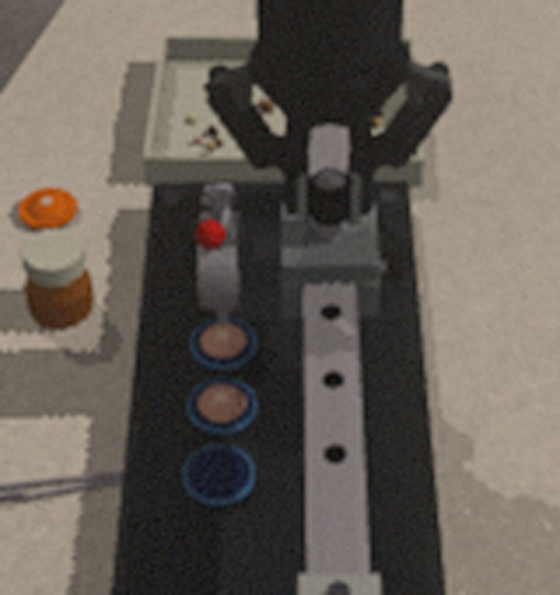

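The picture shows the head one hole along: the middle hole is uncovered at (330,312), the shell dish just left is at (223,342), and the red ball is still up at (211,234). The plunger stopped hard at the same height as when I gripped it, under an 8.5 N press, so the pin is home.

```bash
python3 -c "
from plant import sign_off
print(sign_off())"
```

```text
the job is handed in; nothing more can be done
None
```

The job is handed in at about 13.6 s of the 45 s allowed: the lever is up, the head is one hole along over the neighbouring shell, the pin is pressed home, and the gripper is still holding the plunger knob at about 60 N (the hand-in returned no verdict).

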